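# Release and lift out the filter panel

## Robot

A 6-joint arm with a two-finger parallel gripper is mounted at the origin on the work surface; the furniture and walls round the work are solid. World frame = base frame: x ahead of the robot, y to its left, z up, the work surface at z = 0. Lengths are in m, angles in rad, forces in N, time in s.
With the tool pointing down it reaches from about 0.275 to 0.75 m from the base axis. Payload 10.2 kg.
Tool frame: the origin (TCP) lies midway between the tips of the shut fingers; the grasp point (between the pads) lies 19 mm behind it; z points along the fingers, y is the line along which they close (so a half turn about z gives the same grasp; the last joint's range is limited). The gripper opens to 88 mm and grips with 3 to 60 N. Pads are 18 mm wide; open, the fingers measure 123 mm over their backs; the gripper's body (75 mm by 187 mm) begins 45 mm behind the grasp point.
Start: joints at [0.931, 0.313, 1.498, -0, 1.331, -0.223], TCP at [0.213, 0.48, 0.239] pointing down, gripper open.
Joint ranges: [-2.94, 2.94], [-0.97, 2.17], [0.19, 2.56], [-1.23, 4.37], [0.02, 3.11], [-2.88, 2.88]. Speed limits (rad/s): [2.39, 2.39, 3.01, 3.14, 3.14, 3.14].

## Interface

Orientations are given as a unit quaternion [w, x, y, z].
In Python, from station import env, optics, workorder gives the robot as it stands. The module is installed in compiled form; this text tells all that it offers.
- The arm moves only by the shell command python3 -m pendant 'ROWS'. ROWS is JSON, one flat list of numbers, 7 for each row, row after row: the shift along the tool's x, y, z each as a share of 1000 mm, from -1 to 1, then the turn, a rotation vector about the tool's x, y, z each as a share of 90 degrees, from -1 to 1, then the gripper command: -1 is fully open, 1 is shut, values between are in proportion. A call has 1 to 20 rows; each row is the pose to reach, as a shift and turn from the pose commanded when the call began, along the tool's axes at that moment; what a row does not reach only later rows make up. A row lasts 1/12 s, in which the tool goes at most 41.7 mm and 7.16 degrees, less where a joint would pass 70% of its speed; a pose out of reach is approached as far as the arm can. A call with a number of a shift or a turn outside -1 to 1 is refused whole. A call with a gripper value outside its range is refused whole. The fingers move at their own pace and stop on an object; the grip force is fixed at half the most. Time passes only in rows, so rows that repeat a pose let the fingers close. It gives the time, the measured TCP pose, the force, the opening and the grip force at its end, in the units of the state.
- env.read_state(): the state, without advancing time (a new reading comes with each control period).
- optics.read_camera(name): name is "scene" or "top"; returns a dict with "frame" (480x640x3 uint8, blue, green, red), "K" (3x3 intrinsics, pixels), "k1" (the pictures are not rectified: a ray, as slopes to the right and down, at radius r is drawn at 1 + k1 r^2 times it, then the intrinsics apply), "world_from_camera" (4x4, takes a point from camera to world coordinates). Camera axes: x right, y down, z forward; pixel columns grow to the right and rows downward; lengths in m; the calibration is good to about 2 mm. A picture is of the moment at which its call begins. There is no depth.
- workorder.finish_job(): hands the job in; it is judged then, once.
The state is a dict: "time_s": time; "joint_positions": joint angles; "qd": joint speeds; "tau": joint torques, N m; "position": TCP position; "tool_rot": TCP orientation; "contact_force": force on the tool from outside, world axes, zero at the start; "moment": the same for the moment, N m; "grip_width": opening from 0.0 (shut) to 1.0 (fully open); "gripper_force": force on a finger pad.
Only numpy, scipy, OpenCV 4.12 (cv2) and the standard library are available. Lean on these libraries where they do the work, as an engineer would, in place of code of your own. Each camera call takes 0.05 s, during which the arm holds its last target. There are 200 camera calls.

## Task

Take the filter out of the dust-filter box for cleaning: turn the steel swing tab aside without forcing it (a hidden stop may block one way, so go the other way if it stops short), then swing the panel's lower edge out by its wooden grip and draw it from under the top lip. Set it down gently, flat on the floor of the plywood tray with the grip upward, let go, and do not disturb the two jars and the tin of screws standing round it.

Things in the scene. Friction and masses are not known exactly. Their poses are not given: they have to be found in the camera images.
- filter_box: Grey dust-filter box fixed to the bench, 180 mm wide (y), x=-70 to 135 mm, highest point z=176 mm. Origin on the bench; z up, x into the box, y across. Its front face, an aluminium frame, slopes 40 degrees from level, rising to +x. In this frame u=(cos40,0,sin40) is up-slope, n=(-sin40,0,cos40) outward; s along u and h along n count from point face_edge.
- face_edge (a point): Middle of the sloping face's lower front edge: s=0, h=0; x=-70, z=55 mm in the box's frame. The face is 175 mm long (s) at h=0. The panel lies in its pocket: s=39.5 to 152.5 mm, 124 mm wide, 8 mm deep (panel underside at h=-8, upper face h=+2).
- lip_edge (a point): Middle of the lower edge of the top lip's underside: s=143, h=5.5 mm. The lip, 132 mm wide, 5 mm thick, runs up to s=175 and overhangs the panel's upper edge by 7 to 9 mm, so it cannot come straight out: swing its lower edge outward 10 to 15 degrees about its upper edge (about 20 are free), draw it 20 mm or more down its own slope, then lift.
- tab_pivot (a point): Pivot of the steel swing tab on the lower frame bar: s=17, h=0 mm; axis n. The tab's bar is 18 mm wide, 6 mm thick (h=3.5 to 9.5 mm), its tip 46 mm from the pivot; friction about 3 N at its stud; it stays where left. A stop inside, out of sight, may block it on one side, anywhere from 0.5 rad on; which side can only be felt.
- tab (a joint): Turn of the tab, rad: 0 = pointing up-slope over the panel's lower edge, holding it; positive = its tip goes towards the box's +y side, negative to -y. Starts within 0.2 of 0. It clears the panel beyond 1.23 either way. At least one way it turns freely to between 1.4 and 1.65.
- tab_stud (a point): Middle of the round upright stud that turns the tab: 12 mm thick, parallel to n, 36 mm from the pivot, free from h=9.5 to 33 mm; this point is at h=21.5 mm. Push it sideways or take it lightly between the fingers.
- panel_centre (a point): Loose filter panel, about 0.2 kg: 110 (its x, up-slope) x 120 (y) x 10 mm, wooden rim, pleated paper. On its middle stands a wooden grip bar, 72 mm long along y, 14 mm thick, rising 32 mm above the panel's face (top at h=34 mm). This point: middle of the panel, 21 mm above its underside; z out of the face. Grip it across the 14 mm, tool square to the face.
- tray: Open plywood tray fixed to the bench left of the filter box, 172 (x) x 192 (y) mm outside, 160 x 180 mm inside, walls 18 mm high, floor 6 mm thick. Origin: on the bench under its middle; x and y along its sides.
- shellac_jar: bystander: amber glass jar with a grey lid, 58 mm across, 85 mm high, farther back between tray and filter box. Origin: centre of its underside.
- white_jar: bystander: white plastic jar with a lid, 68 mm across, 75 mm high, between tray and filter box, nearer the robot. Origin: centre of its underside.
- screw_tin: bystander: open round tin of screws, 68 mm across, 26 mm high, right of the filter box. Origin: centre of its underside.

How it is judged:
By the outcome, as a careful person would: the job done as asked, in the order asked, and still so for the second after the job is handed in, with the robot touching nothing.
It also fails if it takes over 70 s, if anything falls off the work surface, if the arm or the gripper's body presses on something with over 40 N, if the wrist force passes 120 N, or if a joint passes its speed limit or range.

## Working session

There is one attempt and no reset: what is moved stays moved. The work goes in short steps, Python scripts to look and compute and a shell command to move; the robot and the scene stay as the last step left them, time stands still between calls to the robot, and variables do not carry over. Pictures are saved under pics/ and viewed, at most 10 in all, crops included, and the job is handed in when it is done.

```bash
mkdir -p pics
cat > h.py <<'E'
import numpy as np, cv2
from scipy.spatial.transform import Rotation as R
from station import env, optics
def cam(n,save=None):
    c=optics.read_camera(n)
    if save: cv2.imwrite('pics/'+save,c['frame'])
    return c
def ray(c,px):
    K=np.array(c['K']);T=np.array(c['world_from_camera'])
    p=np.atleast_2d(px).astype(float)
    d=np.array([c['k1'],0,0,0,0],float)
    x=cv2.undistortPoints(p[:,None],K,d)[:,0]
    v=np.c_[x,np.ones(len(x))]@T[:3,:3].T
    return T[:3,3],v
def onz(c,px,z):
    o,v=ray(c,px); return o+v*((z-o[2])/v[:,2])[:,None]
def proj(c,P):
    T=np.linalg.inv(np.array(c['world_from_camera']));P=np.atleast_2d(P)
    q=P@T[:3,:3].T+T[:3,3]
    return cv2.projectPoints(q[:,None],np.zeros(3),np.zeros(3),np.array(c['K']),np.array([c['k1'],0,0,0,0],float))[0][:,0]
def st():
    s=env.read_state();return s
E
python3 - <<'E'
from h import *
for n in('scene','top'):
    c=cam(n,n+'0.png');print(n,np.round(c['K'],1).tolist(),c['k1'],np.round(c['world_from_camera'],3).tolist())
print(st())
E
```

```text
scene [[478.6, 0.0, 323.8], [0.0, 478.6, 243.5], [0.0, 0.0, 1.0]] -0.046717899218478236 [[0.713, -0.303, 0.633, -0.194], [-0.701, -0.299, 0.647, -0.786], [-0.007, -0.905, -0.426, 0.564], [0.0, 0.0, 0.0, 1.0]]
top [[544.3, 0.0, 323.1], [0.0, 544.3, 237.8], [0.0, 0.0, 1.0]] -0.0054700288017948346 [[-0.025, -0.997, 0.073, 0.377], [-0.999, 0.023, -0.029, -0.131], [0.027, -0.074, -0.997, 1.053], [0.0, 0.0, 0.0, 1.0]]
{'time_s': 0.1, 'joint_positions': array([ 9.30600370e-01,  3.13331175e-01,  1.49834132e+00, -6.18705003e-06,
        1.33097607e+00, -2.23393287e-01]), 'qd': array([-8.89574024e-04, -1.03988676e-03, -2.37374271e-03, -9.64255183e-05,
       -9.02212114e-04, -2.33665716e-03]), 'tau': array([ 2.10194252e-03, -4.02817404e+01, -2.52649087e+01,  6.95430860e-02,
        3.41854629e-02, -9.23963012e-05]), 'position': array([0.21242056, 0.47987616, 0.23825792]), 'tool_rot': array([-2.18220177e-04,  2.06895341e-01,  9.78362938e-01, -4.80752760e-04]), 'contact_force': array([0.10182142, 0.50272343, 0.37953044]), 'moment': array([-0.00288048, -0.01116223, -0.05671211]), 'gripper_force': 0.0, 'grip_width': 1.0031968064600982}
```

View pics/scene0.png

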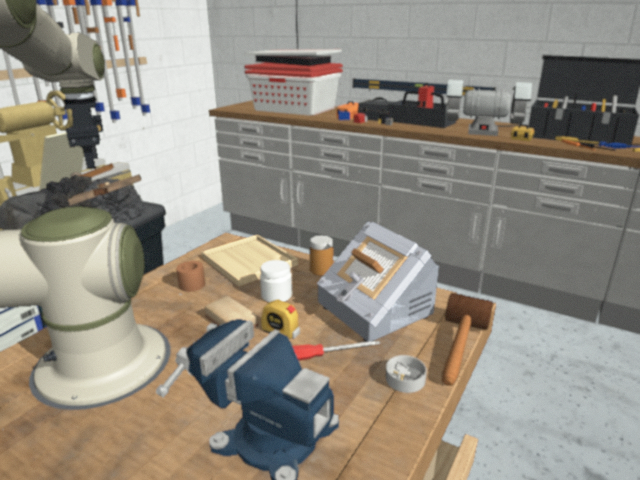

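View pics/top0.png

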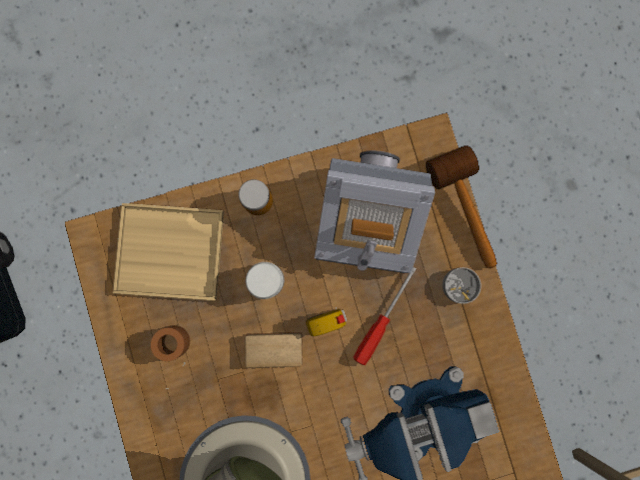

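The scene view shows the tray at (245,258), jars at (320,255) and (276,282), the box at (380,280) and the tin at (405,373). In the top view the tray spans (115–222, 205–300), with jars at (255,195) and (265,280), the box at (375,215), the tab near (368,255), and the tin at (462,286). I'll zoom in on the box and the tray.

Run:
```python
from h import *
t=cv2.imread('pics/top0.png');s=cv2.imread('pics/scene0.png')
a=cv2.resize(t[145:285,305:445],(560,560),interpolation=cv2.INTER_CUBIC)
cv2.imwrite('pics/zt.png',a)
b=cv2.resize(s[215:345,310:450],(700,600)[:2] if 0 else (560,520),interpolation=cv2.INTER_CUBIC)
cv2.imwrite('pics/zs.png',b)
```

```text
(no output)
```

View pics/zt.png

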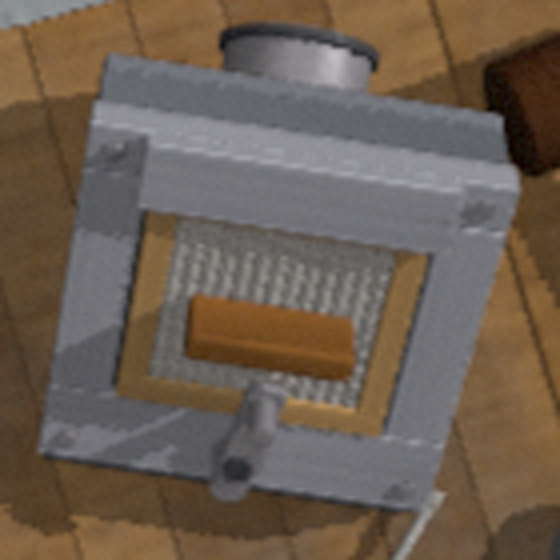

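View pics/zs.png

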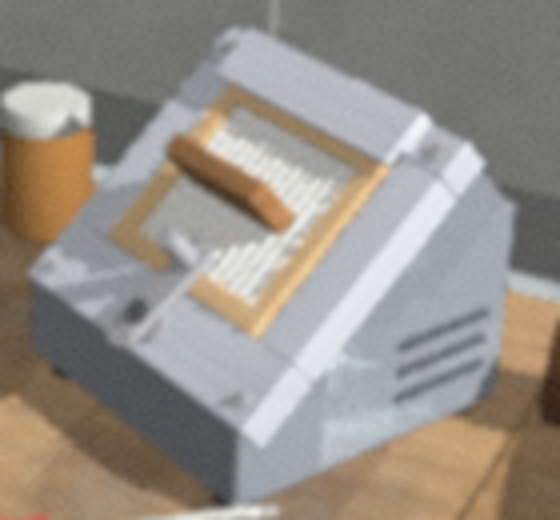

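Zoomed top view: the face's lower corners are at (40,452) and (425,508), the grip's top face runs (190,320)–(355,345), the tab pivot is at (237,468) and the stud end at (268,395). The zoomed scene view shows the tab bar lying up-slope with the stud at (180,245).

Run:
```python
from h import *
c=cam('top');s=cam('scene')
zt=lambda p:np.array(p,float)/4+[305,145]-.375
zs=lambda p:np.array(p,float)/4+[310,215]-.375
def tri(a,b):
    o1,v1=ray(c,a);o2,v2=ray(s,b);A=np.c_[v1[0],-v2[0]];k=np.linalg.lstsq(A,o2-o1,rcond=None)[0]
    p,q=o1+k[0]*v1[0],o2+k[1]*v2[0];return (p+q)/2,np.linalg.norm(p-q)
L,Rr=onz(c,zt([[40,454],[427,510]]),.055)
print('top edge',L,Rr,np.linalg.norm(L-Rr))
L2,R2=onz(s,zs([[32,272],[246,438]]),.055)
print('scene edge',L2,R2,np.linalg.norm(L2-R2))
hs=cv2.cvtColor(c['frame'],cv2.COLOR_BGR2HSV)
print('grip hsv',hs[229,372], 'rim',hs[230,341])
print('grip top tri',[tri(zt(a),zs(b)) for a,b in (((192,297),(178,138)),((355,321),(290,212)))])
for nm,y in (('top',(L+Rr)/2),('scene',(L2+R2)/2)):
  for d in ((L-Rr) if nm=='top' else (L2-R2),):
    d=d[:2]/np.linalg.norm(d[:2]);yaw=np.arctan2(-d[0],d[1]);x=np.array([np.cos(yaw),np.sin(yaw)])
    print(nm,'yaw',yaw,'box origin',y[:2]+.07*x)
print('tab: pivot/stud tri',tri(zt((237,466)),zs((137,308))),tri(zt((268,390)),zs((180,243))))
T=onz(c,[[120,205],[222,211],[215,300],[114,295]],.018);print('tray',T,T.mean(0),[np.linalg.norm(T[i]-T[i-1]) for i in range(4)])
print('jars',onz(c,[[254,194]],.085),onz(c,[[265,280]],.075),onz(c,[[462,286]],.026))
```

```text
top edge [ 0.41342919 -0.14363412  0.055     ] [ 0.38342172 -0.32085107  0.055     ] 0.17973952273218638
scene edge [ 0.41617897 -0.14247606  0.055     ] [ 0.37943655 -0.3228142   0.055     ] 0.1840430664326637
grip hsv [ 14 177 117] rim [ 16 133 100]
grip top tri [(array([ 0.47079657, -0.2040132 ,  0.13739524]), np.float64(0.012709509010904224)), (array([ 0.4636475 , -0.27823011,  0.12446221]), np.float64(0.0034494603163626276))]
top yaw -0.16773520625915886 box origin [ 0.46744304 -0.24392908]
scene yaw -0.20099084663932246 box origin [ 0.46639861 -0.24661995]
tab: pivot/stud tri (array([ 0.40451413, -0.23119834,  0.07527444]), np.float64(0.0018307690974300886)) (array([ 0.43319348, -0.23940719,  0.10454997]), np.float64(0.011327549804113657))
tray [[0.52436276 0.22265756 0.018     ]
 [0.50871236 0.03010257 0.018     ]
 [0.34049691 0.04513877 0.018     ]
 [0.35466543 0.23344044 0.018     ]] [0.43205937 0.13283484 0.018     ] [np.float64(0.17003955775717053), np.float64(0.19318995211414727), np.float64(0.1688861316114926), np.float64(0.18883395637815045)]
jars [[ 0.52956563 -0.0376181   0.085     ]] [[ 0.37576212 -0.05381621  0.075     ]] [[ 0.35499048 -0.4217527   0.026     ]]
```

```bash
cat >> h.py <<'E'
BO=np.array([.467,-.245,0.]);BY=-.175
def box():
    Rb=R.from_euler('z',BY).as_matrix()
    u=Rb@[np.cos(.6981),0,np.sin(.6981)];n=Rb@[-np.sin(.6981),0,np.cos(.6981)];y=Rb@[0,1,0]
    return Rb,u,n,y
def P(s,h,y=0):
    Rb,u,n,yy=box();return BO+Rb@[-.07,0,.055]+s*u+h*n+y*yy
def tool(ydir):   # z=-n, given tool y
    n=box()[2];return np.c_[np.cross(ydir,-n),ydir,-n]
def cur():
    s=st();q=s['tool_rot'];return s['position'],R.from_quat([q[1],q[2],q[3],q[0]]).as_matrix(),s
def delta(p,Rt):
    c,Rc,_=cur();return np.round(Rc.T@(p-c),4),np.round(R.from_matrix(Rc.T@Rt).as_rotvec()/(np.pi/2),4)
E
python3 - <<'E'
from h import *
Rb,u,n,y=box()
print('via',delta(np.array([.36,.1,.36]),tool(u)))
print('A',delta(P(.053,.16),tool(u)),P(.053,.16))
im=cv2.imread('pics/top0.png');c=cam('top');im=cam('top')['frame']
g=cv2.resize(im[145:285,305:445],(560,560),interpolation=cv2.INTER_CUBIC)
pts=[P(0,0,.09),P(0,0,-.09),P(.143,.0105,.066),P(.143,.0105,-.066),P(.103,.034,.036),P(.103,.034,-.036),P(.089,.034,.036),P(.089,.034,-.036),P(.0395,.002,.06),P(.0395,.002,-.06),P(.017,.0095),P(.053,.033),P(.053,.0095)]
for q in proj(c,pts):
    q=(q-[305,145])*4+1.5;cv2.circle(g,tuple(int(v) for v in q),3,(0,0,255),-1)
cv2.imwrite('pics/ov.png',g)
E
```

```text
via (array([-0.2887, -0.2878, -0.1214]), array([-0.3765, -0.2943,  0.8094]))
A (array([-0.3978, -0.5915,  0.0271]), array([-0.3765, -0.2943,  0.8094])) [ 0.33677908 -0.22197582  0.21163683]
```

View pics/ov.png

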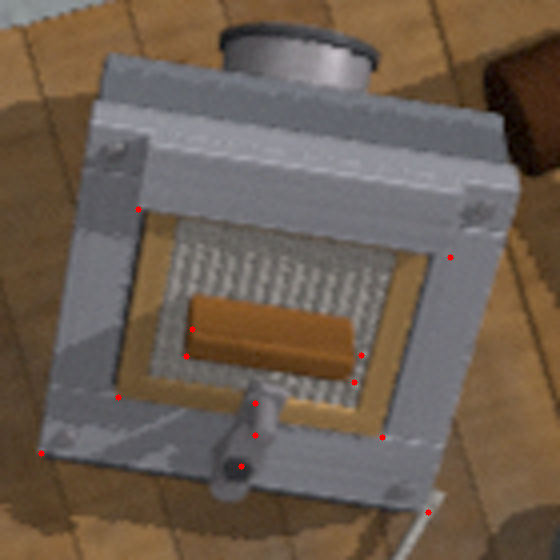

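The overlay matches the face corners, pivot and grip strip to about 2 mm. The stud seems to sit slightly towards -y, at about -0.15 rad. Moving to a stand-off above it.

```bash
python3 -m pendant '[-0.289,-0.288,-0.121,-0.376,-0.294,0.809,-1,-0.289,-0.288,-0.121,-0.376,-0.294,0.809,-1,-0.289,-0.288,-0.121,-0.376,-0.294,0.809,-1,-0.289,-0.288,-0.121,-0.376,-0.294,0.809,-1,-0.289,-0.288,-0.121,-0.376,-0.294,0.809,-1,-0.289,-0.288,-0.121,-0.376,-0.294,0.809,-1,-0.289,-0.288,-0.121,-0.376,-0.294,0.809,-1,-0.289,-0.288,-0.121,-0.376,-0.294,0.809,-1,-0.289,-0.288,-0.121,-0.376,-0.294,0.809,-1,-0.289,-0.288,-0.121,-0.376,-0.294,0.809,-1,-0.398,-0.592,0.027,-0.376,-0.294,0.809,-1,-0.398,-0.592,0.027,-0.376,-0.294,0.809,-1,-0.398,-0.592,0.027,-0.376,-0.294,0.809,-1,-0.398,-0.592,0.027,-0.376,-0.294,0.809,-1,-0.398,-0.592,0.027,-0.376,-0.294,0.809,-1,-0.398,-0.592,0.027,-0.376,-0.294,0.809,-1,-0.398,-0.592,0.027,-0.376,-0.294,0.809,-1,-0.398,-0.592,0.027,-0.376,-0.294,0.809,-1,-0.398,-0.592,0.027,-0.376,-0.294,0.809,-1,-0.398,-0.592,0.027,-0.376,-0.294,0.809,-1]'
python3 - <<'E'
from h import *
p,Rc,s=cur();Rb,u,n,y=box()
print(s['joint_positions'].round(3))
print('A',delta(P(.053,.16),tool(u)))
print('B',delta(P(.053,.10,-.004),tool(u)))
c=cam('top','t1.png');print(proj(c,P(.053,.033)))
E
```

```text
time_s: 1.97
position: [0.3367, -0.2118, 0.2169]
tool_rot: [0.263, 0.72, 0.603, 0.219]
contact_force: [1.7, -0.0, 0.9]
grip_width: 1.0
gripper_force: 0.0
[-1.266 -0.238  2.298  0.817  0.897 -1.558]
A (array([-0.01  , -0.002 ,  0.0052]), array([ 0.0006,  0.0013, -0.0001]))
B (array([-0.0139, -0.002 ,  0.0652]), array([ 0.0006,  0.0013, -0.0001]))
[[368.47770125 253.43297056]]
```

```bash
python3 -m pendant '[-0.015,-0.002,0.05,0,0,1,-1,-0.015,-0.002,0.1,0,0,1,-1,-0.015,-0.002,0.1,0,0,1,-1,-0.015,-0.002,0.1,0,0,1,-1,-0.015,-0.002,0.1,0,0,1,-1,-0.015,-0.002,0.1,0,0,1,-1,-0.015,-0.002,0.1,0,0,1,-1,-0.015,-0.002,0.1,0,0,1,-1,-0.015,-0.002,0.1,0,0,1,-1,-0.015,-0.002,0.1,0,0,1,-1,-0.015,-0.002,0.1,0,0,1,-1,-0.015,-0.002,0.1,0,0,1,-1,-0.015,-0.002,0.1,0,0,1,-1,-0.015,-0.002,0.1,0,0,1,-1,-0.015,-0.002,0.1,0,0,1,-1]'
python3 - <<'E'
from h import *
p,Rc,s=cur();Rb,u,n,y=box()
print(s['joint_positions'].round(3))
print('B',delta(P(.053,.06,-.005),tool(-y)))
c=cam('scene');g=c['frame']
z=cv2.resize(g[205:335,310:450],(700,650)[:2] if 0 else (640,594),interpolation=cv2.INTER_CUBIC)
k=640/140
def dot(X,col):
    for q in proj(c,X): cv2.circle(z,tuple(int(v) for v in (q-[310,205])*k+k/2),2,col,-1)
dot([P(.053,.033),P(.053,.0095),P(.017,.0095)],(0,0,255));
dot([P(.017+.036*np.cos(.15),.033,-.036*np.sin(.15)),P(.017+.036*np.cos(.15),.0095,-.036*np.sin(.15))],(0,255,0));dot([p],(255,0,0))
cv2.imwrite('pics/s1.png',z)
E
```

```text
time_s: 3.27
position: [0.3969, -0.2351, 0.1394]
tool_rot: [0.03, 0.936, -0.081, 0.34]
contact_force: [-0.3, -0.3, 0.4]
grip_width: 1.0
gripper_force: 0.0
[-1.088  0.096  2.261  1.092  0.61  -0.22 ]
B (array([-0.0007,  0.0026,  0.0051]), array([-0.0004,  0.0003,  0.0019]))
```

View pics/s1.png

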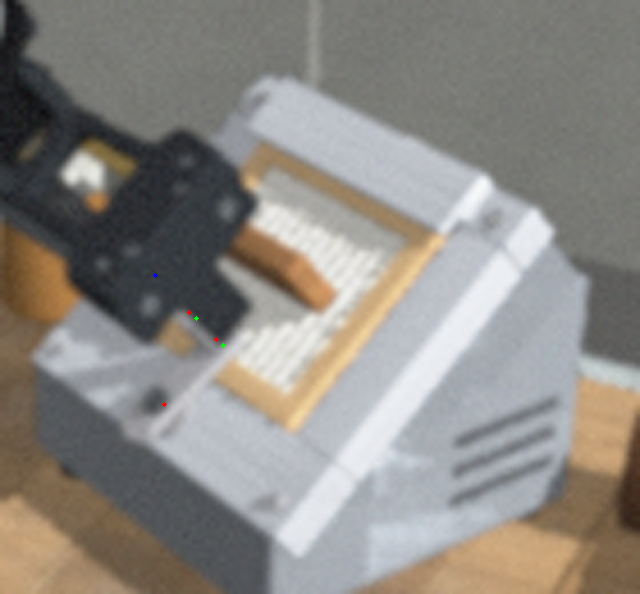

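The stud shows as a light stub at about (205,330), between the fingers and near the predicted dots. Descending and closing to a loose cage.

```bash
python3 -m pendant '[0,0.003,0.02,0,0,0,-1,0,0.003,0.035,0,0,0,-1,0,0.003,0.048,0,0,0,-1,0,0.003,0.048,0,0,0,-1,0,0.003,0.048,0,0,0,-1,0,0.003,0.048,0,0,0,0.3,0,0.003,0.048,0,0,0,0.3,0,0.003,0.048,0,0,0,0.3,0,0.003,0.048,0,0,0,0.3,0,0.003,0.048,0,0,0,0.3,0,0.003,0.048,0,0,0,0.3,0,0.003,0.048,0,0,0,0.45,0,0.003,0.048,0,0,0,0.45,0,0.003,0.048,0,0,0,0.45,0,0.003,0.048,0,0,0,0.45]'
cat > chk.py <<'E'
from h import *
import sys
p,Rc,s=cur();Rb,u,n,y=box();d=p-P(0,0);F=s['contact_force']
print('s,y,h mm',(1e3*np.array([d@u,d@y,d@n])).round(1),'F u,y,n',np.round([F@u,F@y,F@n],1),'Ftool',(Rc.T@F).round(1),'w %.1f'%(88*s['grip_width']),'gf %.1f'%s['gripper_force'],'j6 %.2f'%s['joint_positions'][5],'rot',np.degrees(np.arctan2(Rc[:,0]@y,Rc[:,0]@u)).round(1))
if len(sys.argv)>1 and np.linalg.norm(F)>float(sys.argv[1]): sys.exit(1)
E
python3 chk.py
python3 - <<'E'
from h import *
g=cam('scene')['frame'];cv2.imwrite('pics/s2.png',cv2.resize(g[205:335,310:450],(640,594),interpolation=cv2.INTER_CUBIC))
E
```

```text
time_s: 4.57
position: [0.4267, -0.2433, 0.1025]
tool_rot: [0.03, 0.936, -0.082, 0.34]
contact_force: [-0.2, 0.1, -0.2]
grip_width: 0.286
gripper_force: 0.0
s,y,h mm [53.5 -5.4 17.1] F u,y,n [-0.3  0.  -0. ] Ftool [-0.3 -0.   0. ] w 25.2 gf 0.0 j6 -0.37 rot 0.0
```

View pics/s2.png

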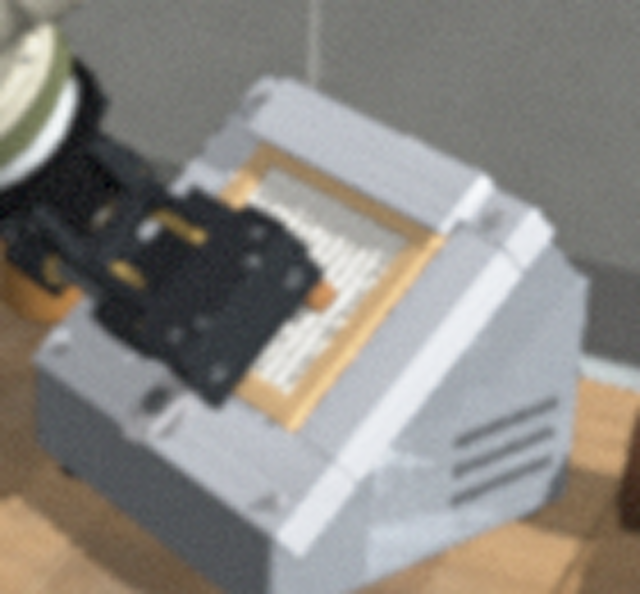

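The fingers straddle the stud with no contact force. I'll narrow the cage, align it radially, then turn positive in small steps with force checks.

```bash
python3 -m pendant '[0,0,0,0,0,0.0955,0.61,0,0,0,0,0,0.0955,0.61,0,0,0,0,0,0.0955,0.61,0,0,0,0,0,0.0955,0.61,0,0,0,0,0,0.0955,0.61]' >/dev/null; python3 chk.py 8 &&
python3 -m pendant '[-0.0002,-0.0036,0,0,0,-0.0637,0.61,-0.0007,-0.0072,0,0,0,-0.1273,0.61,-0.0016,-0.0106,0,0,0,-0.191,0.61,-0.0028,-0.014,0,0,0,-0.2546,0.61,-0.0028,-0.014,0,0,0,-0.2546,0.61]' >/dev/null; python3 chk.py 10
```

```text
s,y,h mm [53.4 -5.  17. ] F u,y,n [-0.2  1.6  0.1] Ftool [-0.4 -1.6 -0.1] w 17.1 gf 1.3 j6 -0.22 rot -8.5
s,y,h mm [53.5  8.3 17.2] F u,y,n [ 1.3 -2.1 -0.4] Ftool [0.8 2.4 0.4] w 17.4 gf 0.8 j6 -0.63 rot 14.6
```

Pushing against about 2.4 N, which matches the tab's friction. Continuing.

```bash
python3 -m pendant '[-0.0002,-0.0036,0,0,0,-0.0637,0.61,-0.0007,-0.0072,0,0,0,-0.1273,0.61,-0.0007,-0.0072,0,0,0,-0.1273,0.61]' >/dev/null; python3 chk.py 8 &&
python3 -m pendant '[-0.0001,-0.0025,0,0,0,-0.0446,0.61,-0.0001,-0.0025,0,0,0,-0.0446,0.61]' >/dev/null; python3 chk.py 8 &&
python3 -m pendant '[-0.0001,-0.0025,0,0,0,-0.0446,0.61,-0.0001,-0.0025,0,0,0,-0.0446,0.61]' >/dev/null; python3 chk.py 8 &&
python3 -m pendant '[-0.0001,-0.0025,0,0,0,-0.0446,0.61,-0.0001,-0.0025,0,0,0,-0.0446,0.61]' >/dev/null; python3 chk.py 8 &&
python3 -m pendant '[-0.0001,-0.0025,0,0,0,-0.0446,0.61,-0.0001,-0.0025,0,0,0,-0.0446,0.61]' >/dev/null; python3 chk.py 8 &&
python3 -m pendant '[-0.0001,-0.0025,0,0,0,-0.0446,0.61,-0.0001,-0.0025,0,0,0,-0.0446,0.61]' >/dev/null; python3 chk.py 8 &&
python3 -m pendant '[-0.0001,-0.0025,0,0,0,-0.0446,0.61,-0.0001,-0.0025,0,0,0,-0.0446,0.61]' >/dev/null; python3 chk.py 8 &&
python3 -m pendant '[-0.0001,-0.0025,0,0,0,-0.0446,0.61,-0.0001,-0.0025,0,0,0,-0.0446,0.61]' >/dev/null; python3 chk.py 8 &&
python3 -m pendant '[-0.0001,-0.0025,0,0,0,-0.0446,0.61,-0.0001,-0.0025,0,0,0,-0.0446,0.61]' >/dev/null; python3 chk.py 8
```

```text
s,y,h mm [51.1 15.1 17.3] F u,y,n [ 2.9 -0.9 -0.7] Ftool [2.2 2.1 0.7] w 17.5 gf 1.4 j6 -0.84 rot 25.9
s,y,h mm [49.8 17.3 17.2] F u,y,n [ 4.1 -1.6  0.7] Ftool [ 2.8  3.5 -0.7] w 16.7 gf 1.8 j6 -0.92 rot 29.7
s,y,h mm [48.3 19.6 17.2] F u,y,n [ 3.9 -1.1  2.4] Ftool [ 2.6  3.1 -2.4] w 17.3 gf 1.9 j6 -1.00 rot 33.7
s,y,h mm [46.6 21.9 17.1] F u,y,n [ 3.7 -1.6  1.4] Ftool [ 2.   3.6 -1.4] w 17.2 gf 1.7 j6 -1.07 rot 37.7
s,y,h mm [44.8 24.  17.1] F u,y,n [ 3.8 -0.6  0.7] Ftool [ 2.4  3.  -0.7] w 17.1 gf 1.5 j6 -1.15 rot 41.7
s,y,h mm [43.4 25.5 17.1] F u,y,n [ 5.3 -0.6  0.3] Ftool [ 3.3  4.2 -0.3] w 17.4 gf 2.1 j6 -1.24 rot 45.7
s,y,h mm [42.8 25.7 17.2] F u,y,n [10.  -6.  -3.5] Ftool [ 1.9 11.5  3.5] w 17.1 gf 5.6 j6 -1.32 rot 49.7
s,y,h mm [42.8 25.7 17.2] F u,y,n [10.  -6.  -3.5] Ftool [ 1.9 11.5  3.5] w 17.1 gf 5.6 j6 -1.32 rot 49.7
s,y,h mm [42.8 25.7 17.2] F u,y,n [10.  -6.  -3.5] Ftool [ 1.9 11.5  3.5] w 17.1 gf 5.6 j6 -1.32 rot 49.7
```

The positive way stops short at about 0.78 rad: 11.5 N, and the tool no longer follows. Reversing to the negative side.

```bash
python3 -m pendant '[-0.0002,0.0036,0,0,0,0.0637,0.61,-0.0007,0.0072,0,0,0,0.1273,0.61,-0.0016,0.0106,0,0,0,0.191,0.61,-0.0028,0.014,0,0,0,0.2546,0.61,-0.0044,0.0173,0,0,0,0.3183,0.61,-0.0063,0.0203,0,0,0,0.382,0.61,-0.0063,0.0203,0,0,0,0.382,0.61]' >/dev/null; python3 chk.py 8 &&
python3 -m pendant '[-0.0002,0.0036,0,0,0,0.0637,0.61,-0.0007,0.0072,0,0,0,0.1273,0.61,-0.0016,0.0106,0,0,0,0.191,0.61,-0.0028,0.014,0,0,0,0.2546,0.61,-0.0044,0.0173,0,0,0,0.3183,0.61,-0.0063,0.0203,0,0,0,0.382,0.61,-0.0063,0.0203,0,0,0,0.382,0.61]' >/dev/null; python3 chk.py 8 &&
python3 -m pendant '[-0.0002,0.0036,0,0,0,0.0637,0.61,-0.0007,0.0072,0,0,0,0.1273,0.61,-0.0007,0.0072,0,0,0,0.1273,0.61]' >/dev/null; python3 chk.py 8
```

```text
s,y,h mm [51.6  9.9 16.9] F u,y,n [-1.5  0.9 -0.4] Ftool [-1.2 -1.3  0.4] w 17.3 gf 0.4 j6 -0.64 rot 15.0
s,y,h mm [ 51.2 -11.4  16.9] F u,y,n [ 0.8  0.9 -0.1] Ftool [ 0.4 -1.1  0.1] w 17.3 gf 0.3 j6 -0.05 rot -19.1
s,y,h mm [ 48.5 -18.   17. ] F u,y,n [-0.7  1.1 -0.7] Ftool [-1.1 -0.6  0.7] w 17.2 gf 0.4 j6 0.13 rot -30.4
```

```bash
for_note=1; python3 -m pendant '[-0.0001,0.0025,0,0,0,0.0446,0.61,-0.0004,0.005,0,0,0,0.0891,0.61,-0.0004,0.005,0,0,0,0.0891,0.61]' >/dev/null; python3 chk.py 8 &&
python3 -m pendant '[-0.0001,0.0025,0,0,0,0.0446,0.61,-0.0004,0.005,0,0,0,0.0891,0.61]' >/dev/null; python3 chk.py 8 &&
python3 -m pendant '[-0.0001,0.0025,0,0,0,0.0446,0.61,-0.0004,0.005,0,0,0,0.0891,0.61]' >/dev/null; python3 chk.py 8
python3 - <<'E'
from h import *
g=cam('scene')['frame'];cv2.imwrite('pics/s3.png',cv2.resize(g[205:335,310:450],(640,594),interpolation=cv2.INTER_CUBIC))
E
```

```text
s,y,h mm [ 45.8 -22.1  17. ] F u,y,n [-0.2  1.4  0.2] Ftool [-1.  -1.  -0.2] w 17.2 gf 0.6 j6 0.26 rot -38.2
s,y,h mm [ 42.7 -25.5  17. ] F u,y,n [ 0.5  3.6 -0.2] Ftool [-2.2 -2.9  0.2] w 17.2 gf 1.2 j6 0.38 rot -46.2
s,y,h mm [ 38.9 -28.8  17. ] F u,y,n [ 0.6  2.9 -0.7] Ftool [-2.  -2.2  0.7] w 16.9 gf 1.2 j6 0.50 rot -54.2
```

View pics/s3.png

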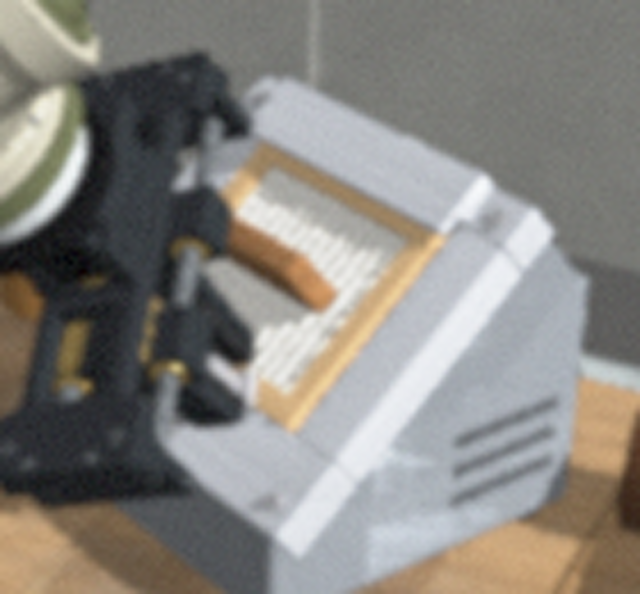

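The stud, a light piece at about (235,380), is still caged and the tab is following. Continuing past 1.3 rad.

```bash
python3 -m pendant '[-0.0001,0.0025,0,0,0,0.0446,0.61,-0.0004,0.005,0,0,0,0.0891,0.61]' >/dev/null; python3 chk.py 8 &&
python3 -m pendant '[-0.0001,0.0025,0,0,0,0.0446,0.61,-0.0004,0.005,0,0,0,0.0891,0.61]' >/dev/null; python3 chk.py 8 &&
python3 -m pendant '[-0.0001,0.0025,0,0,0,0.0446,0.61,-0.0001,0.0025,0,0,0,0.0446,0.61]' >/dev/null; python3 chk.py 8 &&
python3 -m pendant '[-0.0001,0.0025,0,0,0,0.0446,0.61,-0.0001,0.0025,0,0,0,0.0446,0.61]' >/dev/null; python3 chk.py 8 &&
python3 -m pendant '[-0.0001,0.0025,0,0,0,0.0446,0.61,-0.0001,0.0025,0,0,0,0.0446,0.61]' >/dev/null; python3 chk.py 8 &&
python3 -m pendant '[-0.0001,0.0025,0,0,0,0.0446,0.61,-0.0001,0.0025,0,0,0,0.0446,0.61]' >/dev/null; python3 chk.py 8
```

```text
s,y,h mm [ 34.8 -31.5  17.1] F u,y,n [0.5 3.4 0.5] Ftool [-2.7 -2.  -0.5] w 16.9 gf 1.2 j6 0.61 rot -62.2
s,y,h mm [ 30.2 -33.5  17.1] F u,y,n [2.2 3.5 0.3] Ftool [-2.6 -3.3 -0.2] w 17.5 gf 1.2 j6 0.73 rot -70.2
s,y,h mm [ 27.5 -34.5  17.1] F u,y,n [ 0.1  0.1 -0.5] Ftool [-0.  -0.1  0.5] w 17.1 gf 0.2 j6 0.79 rot -74.3
s,y,h mm [ 25.3 -35.2  17.1] F u,y,n [1.7 0.8 0.6] Ftool [-0.5 -1.8 -0.6] w 17.3 gf 0.5 j6 0.84 rot -78.3
s,y,h mm [ 22.8 -35.7  17.1] F u,y,n [0.3 1.2 0.2] Ftool [-1.2 -0.5 -0.2] w 17.2 gf 0.6 j6 0.90 rot -82.3
s,y,h mm [ 20.3 -36.   17.1] F u,y,n [ 1.7 -0.4 -0.1] Ftool [ 0.5 -1.7  0.1] w 17.2 gf 0.6 j6 0.96 rot -86.3
```

The tab is at about -1.41 rad and still free. I'll go a little further so the stud stays clear of the panel's lower edge, watching for the end of travel.

```bash
python3 -m pendant '[-0.0001,0.0025,0,0,0,0.0446,0.61,-0.0001,0.0025,0,0,0,0.0446,0.61]' >/dev/null; python3 chk.py 5.5 &&
python3 -m pendant '[0,0.0018,0,0,0,0.032,0.61,0,0.0018,0,0,0,0.032,0.61]' >/dev/null; python3 chk.py 5.5 &&
python3 -m pendant '[0,0.0018,0,0,0,0.032,0.61,0,0.0018,0,0,0,0.032,0.61]' >/dev/null; python3 chk.py 5.5
```

```text
s,y,h mm [ 17.8 -36.1  17.1] F u,y,n [ 1.3 -0.3 -0.4] Ftool [ 0.3 -1.3  0.4] w 16.9 gf 0.6 j6 1.01 rot -90.3
s,y,h mm [ 16.  -36.   17.1] F u,y,n [ 1.4 -0.5 -0. ] Ftool [ 0.4 -1.5  0. ] w 17.1 gf 0.7 j6 1.05 rot -93.2
s,y,h mm [ 14.2 -36.   17.1] F u,y,n [ 2.  -0.5 -0.2] Ftool [ 0.3 -2.1  0.2] w 17.5 gf 0.8 j6 1.09 rot -96.1
```

Tab at about -1.55 rad. Withdrawing, and working out the move to the grip.

```bash
python3 -m pendant '[0,-0.002,0,0,0,0,0.55,0,-0.002,-0.03,0,0,0,0.55,0,-0.002,-0.06,0,0,0,0.55,0,-0.002,-0.075,0,0,0,0.09,0,-0.002,-0.075,0,0,0,0.09,0,-0.002,-0.075,0,0,0,0.09]' >/dev/null; python3 chk.py
python3 - <<'E'
from h import *
Rb,u,n,y=box()
print('G',delta(P(.096,.06),tool(-u)))
g=cam('scene')['frame'];cv2.imwrite('pics/s4.png',cv2.resize(g[205:335,310:450],(640,594),interpolation=cv2.INTER_CUBIC))
E
```

```text
s,y,h mm [ 16.3 -36.5  92.2] F u,y,n [-0.6  0.3  0.6] Ftool [-0.2  0.6 -0.6] w 37.9 gf 0.0 j6 1.33 rot -96.1
G (array([-0.0448, -0.0753,  0.0321]), array([-0.    , -0.0008, -0.068 ]))
```

View pics/s4.png

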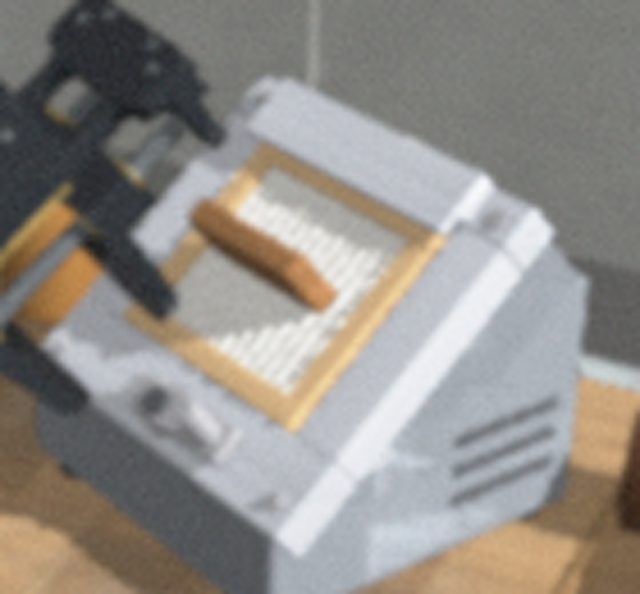

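The tab now lies across the lower bar towards -y, at (140–235, 400–440), clear of the panel. Going to the grip and closing.

```bash
python3 -m pendant '[-0.022,-0.038,0.016,0,0,-0.068,0.09,-0.045,-0.075,0.032,0,0,-0.068,0.09,-0.045,-0.075,0.032,0,0,-0.068,0.09,-0.045,-0.075,0.032,0,0,-0.068,0.09,-0.045,-0.075,0.05,0,0,-0.068,0.09,-0.045,-0.075,0.068,0,0,-0.068,0.09,-0.045,-0.075,0.084,0,0,-0.068,0.09,-0.045,-0.075,0.084,0,0,-0.068,0.09,-0.045,-0.075,0.084,0,0,-0.068,0.09]' >/dev/null; python3 chk.py 6 && python3 -m pendant '[0,0,0,0,0,0,0.4,0,0,0,0,0,0,0.55,0,0,0,0,0,0,0.65,0,0,0,0,0,0,0.75,0,0,0,0,0,0,1,0,0,0,0,0,0,1,0,0,0,0,0,0,1,0,0,0,0,0,0,1]'>/dev/null; python3 chk.py
```

```text
s,y,h mm [93.9  0.9  7.5] F u,y,n [ 0.2 -0.5 -0.1] Ftool [ 0.5 -0.2  0.1] w 40.2 gf 0.0 j6 1.42 rot -90.2
s,y,h mm [95.3  0.5  8.5] F u,y,n [-4.2 -0.2  7.8] Ftool [ 0.2  4.2 -7.8] w 13.9 gf 30.0 j6 1.42 rot -90.1
```

Gripped: 13.9 mm at 30 N. Swinging the lower edge out in stages.

```bash
python3 -m pendant '[0,-0.0003,-0.0017,-0.0194,0,0,1,0,-0.0005,-0.0034,-0.0389,0,0,1,0,-0.0009,-0.005,-0.0583,0,0,1,0,-0.0013,-0.0067,-0.0778,0,0,1,0,-0.0013,-0.0067,-0.0778,0,0,1]' >/dev/null; python3 chk.py 20 && python3 -c "
from h import *
p,Rc,s=cur();print(np.degrees(np.arcsin(-Rc[:,2]@box()[1])))"
```

```text
s,y,h mm [97.5  0.5 15.1] F u,y,n [-2.2  0.7 -1.8] Ftool [-0.7  2.   2. ] w 13.8 gf 30.0 j6 1.81 rot -90.1
7.034416769563449
```

```bash
python3 -m pendant '[0,-0.0003,-0.0017,-0.0194,0,0,1,0,-0.0005,-0.0034,-0.0389,0,0,1,0,-0.0009,-0.005,-0.0583,0,0,1,0,-0.0013,-0.0067,-0.0778,0,0,1,0,-0.0013,-0.0067,-0.0778,0,0,1]' >/dev/null; python3 chk.py 12 && python3 -m pendant '[0,0.004,0,0,0,0,1,0,0.008,0,0,0,0,1,0,0.008,0,0,0,0,1]' >/dev/null; python3 chk.py 10 && python3 -m pendant '[0,0.003,0,0,0,0,1,0,0.006,0,0,0,0,1,0,0.006,0,0,0,0,1]' >/dev/null; python3 chk.py
python3 - <<'E'
from h import *
p,Rc,s=cur();Rb,u,n,y=box();print(np.degrees(np.arcsin(-Rc[:,2]@u)),p)
# panel corners from tool: grip centre along z ~ TCP; underside = TCP + .0155*z approx
q=p+Rc[:,2]*.0155
for sg in(-1,1):
    for dz in (0,.01):
        d=q+sg*.055*Rc[:,1]-dz*Rc[:,2]-P(0,0);print(sg,dz,(1e3*np.array([d@u,d@n])).round(1))
g=cam('scene')['frame'];cv2.imwrite('pics/s5.png',cv2.resize(g[205:335,310:450],(640,594),interpolation=cv2.INTER_CUBIC))
E
```

```text
s,y,h mm [99.4  0.7 21.3] F u,y,n [-1.4  0.2 -1.3] Ftool [-0.2  1.   1.6] w 13.7 gf 30.0 j6 2.11 rot -90.1
s,y,h mm [89.6  1.1 23.2] F u,y,n [-2.  -0.5 -2.3] Ftool [0.5 1.4 2.7] w 13.7 gf 30.0 j6 2.08 rot -90.2
s,y,h mm [84.6  0.8 24.7] F u,y,n [-1.6 -0.3 -1.9] Ftool [0.3 1.1 2.3] w 13.7 gf 30.0 j6 2.07 rot -90.2
14.061363515301768 [ 0.44637153 -0.24053358  0.12829641]
-1 0 [134.2  -3.7]
-1 0.01 [136.6   6. ]
1 0 [27.5 23. ]
1 0.01 [29.9 32.7]
```

View pics/s5.png

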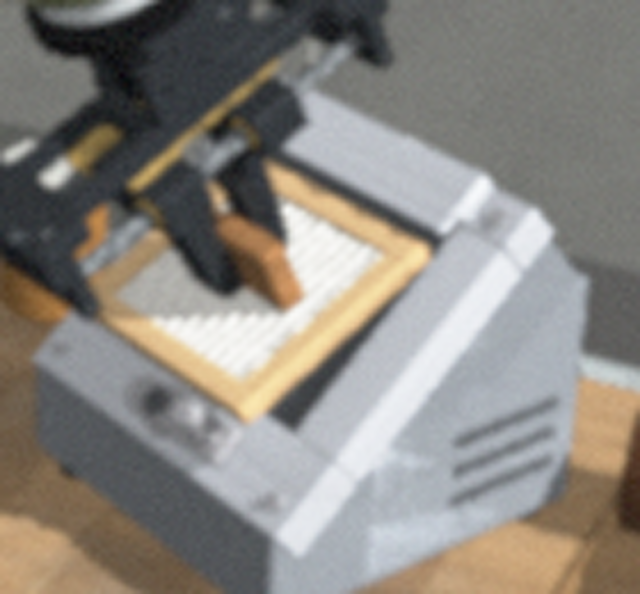

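The panel is swung out and its upper edge is clear of the lip: top edge near (425,245), a dark gap below the lip. The lower edge is still short of the stud at (185,415). Lifting it off along n.

```bash
python3 -m pendant '[0,0.0012,-0.005,0,0,0,1,0,0.0024,-0.01,0,0,0,1,0,0.0036,-0.0146,0,0,0,1,0,0.01,-0.025,0,0,0,1,0,0.016,-0.036,0,0,0,1,0,0.022,-0.05,0,0,0,1,0,0.033,-0.069,0,0,0,1,0,0.033,-0.069,0,0,0,1]' >/dev/null; python3 chk.py
python3 - <<'E'
from h import *
p,Rc,s=cur();print(p,s['joint_positions'].round(2))
Rt=lambda yw:R.from_euler('z',yw).as_matrix()@np.c_[[-1.,0,0],[0,1,0],[0,0,-1]]
for yw in (np.pi-.08,-.08,np.pi/2-.08,-np.pi/2-.08):
    print(round(yw,2),delta(np.array([.432,.133,.25]),Rt(yw)))
print('up',delta(np.array([.40,-.2,.30]),Rt(np.pi/2-.175)))
E
```

```text
s,y,h mm [ 70.4   0.4 101.9] F u,y,n [-0.5 -0.9 -2. ] Ftool [ 0.9 -0.   2. ] w 13.4 gf 30.0 j6 2.03 rot -90.1
[ 0.38676786 -0.23044562  0.17830816] [-0.99  0.02  2.09  0.48  0.76  2.03]
3.06 (array([-0.3657, -0.0141, -0.073 ]), array([-0.2187, -0.2412, -1.0414]))
-0.08 (array([-0.3657, -0.0141, -0.073 ]), array([-0.235 ,  0.2131,  0.9208]))
1.49 (array([-0.3657, -0.0141, -0.073 ]), array([-0.2895, -0.0142, -0.0606]))
-1.65 (array([-0.3657, -0.0141, -0.073 ]), array([-0.0214,  0.4376,  1.8898]))
up (array([-0.0323, -0.0604, -0.1059]), array([-0.2897, -0.0004, -0.0012]))
```

```bash
python3 -m pendant '[-0.01,-0.02,-0.035,-0.02,-0.02,-0.07,1,-0.02,-0.04,-0.07,-0.04,-0.05,-0.15,1,-0.03,-0.06,-0.1,-0.06,-0.07,-0.23,1,-0.06,-0.06,-0.105,-0.08,-0.08,-0.31,1,-0.09,-0.055,-0.105,-0.1,-0.1,-0.39,1,-0.12,-0.05,-0.105,-0.11,-0.12,-0.47,1,-0.15,-0.045,-0.105,-0.11,-0.12,-0.52,1,-0.18,-0.04,-0.105,-0.11,-0.12,-0.52,1,-0.2,-0.04,-0.105,-0.11,-0.12,-0.52,1,-0.2,-0.04,-0.105,-0.11,-0.12,-0.52,1]' >/dev/null
python3 - <<'E'
from h import *
p,Rc,s=cur();print(p,s['joint_positions'].round(2),s['grip_width']*88,s['gripper_force'])
Rt=R.from_euler('z',np.pi-.08).as_matrix()@np.c_[[-1.,0,0],[0,1,0],[0,0,-1]]
print(delta(np.array([.432,.133,.20]),Rt))
E
```

```text
[ 0.41322752 -0.02897387  0.28882973] [-0.46 -0.11  1.85  0.17  1.21  1.97] 13.538307694313705 29.999084598384798
(array([-0.1246, -0.0937,  0.1008]), array([-0.1106, -0.1188, -0.5192]))
```

```bash
python3 -m pendant '[-0.03,-0.024,0.005,-0.02,-0.02,-0.07,1,-0.06,-0.047,0.02,-0.04,-0.04,-0.15,1,-0.09,-0.07,0.04,-0.06,-0.06,-0.23,1,-0.125,-0.094,0.06,-0.08,-0.08,-0.31,1,-0.125,-0.094,0.08,-0.1,-0.1,-0.39,1,-0.125,-0.094,0.1,-0.111,-0.119,-0.47,1,-0.125,-0.094,0.101,-0.111,-0.119,-0.519,1,-0.125,-0.094,0.101,-0.111,-0.119,-0.519,1,-0.125,-0.094,0.101,-0.111,-0.119,-0.519,1,-0.125,-0.094,0.101,-0.111,-0.119,-0.519,1]' >/dev/null
python3 - <<'E'
from h import *
p,Rc,s=cur();print(p,s['joint_positions'].round(2),s['grip_width']*88,s['gripper_force'],s['contact_force'])
Rt=R.from_euler('z',np.pi-.08).as_matrix()@np.c_[[-1.,0,0],[0,1,0],[0,0,-1]]
print(delta(np.array([.432,.133,.035]),Rt))
g=cam('scene')['frame'];h=cam('top')['frame']
o=np.hstack([cv2.resize(g[190:320,180:340],(480,390)),cv2.resize(h[180:320,90:250],(446,390))[:, :320]])
cv2.imwrite('pics/pl.png',o)
E
```

```text
[0.43285865 0.12999222 0.20013254] [ 0.03  0.19  1.76 -0.    1.19  1.69] 14.111586195221625 29.99861107673496 [-0.58443005 -0.00830645 -1.54474921]
(array([-0.0012, -0.003 ,  0.1651]), array([ 0.0003, -0.0003, -0.005 ]))
```

View pics/pl.png

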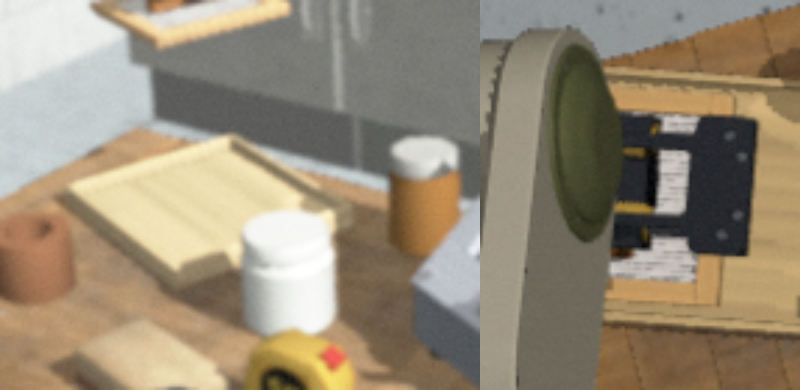

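The panel hangs level over the tray, and the jars at (287,270) and (425,195) are undisturbed. Descending, then feeling for the floor. No more pictures will be viewed.

```bash
cat > fz.py <<'E'
from h import *
import sys
p,Rc,s=cur();F=s['contact_force'];print('z %.4f'%p[2],F.round(1),p.round(4)[:2])
sys.exit(1 if F[2]>float(sys.argv[1]) else 0)
E
python3 -m pendant '[-0.001,-0.003,0.03,0,0,-0.005,1,-0.001,-0.003,0.06,0,0,-0.005,1,-0.001,-0.003,0.09,0,0,-0.005,1,-0.001,-0.003,0.12,0,0,-0.005,1,-0.001,-0.003,0.14,0,0,-0.005,1,-0.001,-0.003,0.155,0,0,-0.005,1,-0.001,-0.003,0.165,0,0,-0.005,1,-0.001,-0.003,0.17,0,0,-0.005,1,-0.001,-0.003,0.17,0,0,-0.005,1]' >/dev/null; python3 fz.py 1.5 &&
python3 -m pendant '[0,0,0.001,0,0,0,1,0,0,0.002,0,0,0,1,0,0,0.002,0,0,0,1]' >/dev/null; python3 fz.py 1.5 &&
python3 -m pendant '[0,0,0.001,0,0,0,1,0,0,0.002,0,0,0,1,0,0,0.002,0,0,0,1]' >/dev/null; python3 fz.py 1.5 &&
python3 -m pendant '[0,0,0.001,0,0,0,1,0,0,0.001,0,0,0,1]' >/dev/null; python3 fz.py 1.5 &&
python3 -m pendant '[0,0,0.001,0,0,0,1,0,0,0.001,0,0,0,1]' >/dev/null; python3 fz.py 1.5 &&
python3 -m pendant '[0,0,0.001,0,0,0,1,0,0,0.001,0,0,0,1]' >/dev/null; python3 fz.py 1.5 &&
python3 -m pendant '[0,0,0.001,0,0,0,1,0,0,0.001,0,0,0,1]' >/dev/null; python3 fz.py 1.5 &&
python3 -m pendant '[0,0,0.001,0,0,0,1,0,0,0.001,0,0,0,1]' >/dev/null; python3 fz.py 1.5
```

```text
z 0.0292 [-0.6 -0.3 -3.9] [0.4315 0.133 ]
z 0.0281 [-0.1 -0.4 -3.1] [0.4319 0.1332]
z 0.0255 [-0.6  0.2 -1.6] [0.4315 0.1332]
z 0.0244 [ 0.1 -0.3 -2.2] [0.4315 0.1332]
z 0.0234 [ 0.   0.5 -1.9] [0.4315 0.1332]
z 0.0224 [ 0.5  0.1 -2.5] [0.4314 0.1332]
z 0.0218 [-1.9  0.1  4.4] [0.4316 0.1332]
z 0.0218 [-1.9  0.1  4.4] [0.4316 0.1332]
```

Floor contact at z = 0.022, as expected. Releasing and retreating straight up.

```bash
python3 -m pendant '[0,0,0,0,0,0,0.6,0,0,0,0,0,0,0.4,0,0,0,0,0,0,0.1,0,0,0,0,0,0,0.1,0,0,0,0,0,0,0.1,0,0,-0.01,0,0,0,0.1,0,0,-0.03,0,0,0,0.1,0,0,-0.06,0,0,0,0.1,0,0,-0.1,0,0,0,0.1,0,0,-0.14,0,0,0,0.1,0,0,-0.18,0,0,0,0.1,0,0,-0.22,0,0,0,0.1,0,0,-0.26,0,0,0,0.1,0,0,-0.26,0,0,0,0.1,0,0,-0.26,0,0,0,0.1]'
python3 - <<'E'
from h import *
p,Rc,s=cur()
g=cam('scene')['frame'];c=cam('scene')
hs=cv2.cvtColor(g,cv2.COLOR_BGR2HSV)
roi=np.zeros(hs.shape[:2],bool);roi[225:290,200:300]=True
m=(cv2.inRange(hs,(8,150,90),(16,255,200))>0)&roi   # orange grip
ys,xs=np.nonzero(m);print('grip px',len(xs),xs.mean() if len(xs) else None,ys.mean() if len(ys) else None)
w=(cv2.inRange(hs,(0,0,130),(180,60,255))>0)&roi
ys,xs=np.nonzero(w);print('white px',len(xs),xs.mean(),ys.mean())
print('expect grip mid',proj(c,[.4316,.1332,.034]), 'tray c',proj(c,[.432,.133,.016]))
a=cv2.imread('pics/scene0.png')
for nm,(x0,y0,x1,y1) in dict(white=(258,258,294,302),amber=(306,234,334,276),tin=(383,352,428,392),tray=(200,232,300,290)).items():
    print(nm,'mean diff',np.abs(a[y0:y1,x0:x1].astype(int)-g[y0:y1,x0:x1]).mean().round(1))
E
```

```text
time_s: 19.2
position: [0.4323, 0.1335, 0.2829]
tool_rot: [0.0, 0.999, -0.038, 0.001]
contact_force: [-0.1, -0.6, -0.4]
grip_width: 0.448
gripper_force: 0.0
grip px 0 None None
white px 2095 254.37231503579952 257.1360381861575
expect grip mid [[247.03120768 249.48160343]] tray c [[247.73174824 255.77705419]]
white mean diff 5.4
amber mean diff 8.1
tin mean diff 6.1
tray mean diff 10.6
```

Run:
```python
from h import *
c=cam('scene');g=c['frame'];a=cv2.imread('pics/scene0.png')
hs=cv2.cvtColor(g,cv2.COLOR_BGR2HSV);h0=cv2.cvtColor(a,cv2.COLOR_BGR2HSV)
Rt=R.from_euler('z',-.08).as_matrix();C=np.array([.432,.133,0])
for nm,v,z in (('grip top',[0,0],.048),('pleats+y',[0,.03],.016),('pleats-y',[0,-.03],.016),('rim -x',[-.055,0],.016),('rim +y',[0,.05],.016),('floor -x',[-.07,0],.006),('floor +y',[0,.075],.006),('floor -y',[0,-.07],.006)):
    q=proj(c,C+Rt@[v[0],v[1],z])[0].round().astype(int);print(nm,q,hs[q[1],q[0]],h0[q[1],q[0]])
d=np.abs(g.astype(int)-a).max(2)>30;d[:,:200]=0;d[:225]=0;d[:,302:]=0;d[295:]=0
d=cv2.morphologyEx(d.astype(np.uint8),cv2.MORPH_OPEN,np.ones((2,2)))
ys,xs=np.nonzero(d);print('changed',len(xs),xs.min(),xs.max(),ys.min(),ys.max())
k=[C+Rt@[sx*.06,sy*.055,.016] for sx,sy in((-1,-1),(-1,1),(1,1),(1,-1))];print(proj(c,k).round(0).tolist())
```

```text
grip top [247 244] [ 17 103 212] [ 21  71 226]
pleats+y [242 252] [ 13 131 207] [ 22  70 231]
pleats-y [254 260] [ 23   4 235] [ 22  68 233]
rim -x [229 262] [ 21  60 241] [ 22  62 239]
rim +y [238 249] [ 14 132 216] [ 22  70 229]
floor -x [224 268] [ 21  73 228] [ 20  75 225]
floor +y [233 250] [ 16  97 176] [ 21  70 229]
floor -y [263 269] [ 40   3 242] [ 45   4 236]
changed 748 216 268 243 275
[[239.0, 271.0], [216.0, 255.0], [256.0, 242.0], [279.0, 256.0]]
```

```bash
python3 -m pendant '[-0.02,-0.03,0,0,0,0,0.1,-0.04,-0.06,0,0,0,0,0.1,-0.06,-0.1,0,0,0,0,0.1,-0.08,-0.13,0,0,0,0,0.1,-0.1,-0.16,0,0,0,0,0.1,-0.12,-0.2,0,0,0,0,0.1,-0.14,-0.23,0,0,0,0,0.1,-0.16,-0.26,0,0,0,0,0.1,-0.18,-0.3,0,0,0,0,0.1,-0.2,-0.33,0,0,0,0,0.1,-0.2,-0.33,0,0,0,0,0.1,-0.2,-0.33,0,0,0,0,0.1]'
python3 - <<'E'
from h import *
c=cam('top');g=c['frame'];a=cv2.imread('pics/top0.png')
hs=cv2.cvtColor(g,cv2.COLOR_BGR2HSV)
C=np.array([.432,.133,0]);Rt=R.from_euler('z',-.08).as_matrix()
for y in np.arange(.1,-.101,-.01):pass
print('rows: tray x + to -, cols: tray y + to - ; O sat>150, r sat 105-150, w sat<50, . floor')
for X in np.arange(.09,-.091,-.01):
    l=''
    for Y in np.arange(.1,-.101,-.007):
        q=proj(c,C+Rt@[X,Y,.016])[0].round().astype(int);s=hs[q[1],q[0],1];l+='O' if s>150 else 'r' if s>108 else 'w' if s<50 else '.'
    print('%5.2f'%X,l)
for nm,(x0,y0,x1,y1) in dict(white=(245,260,286,300),amber=(238,178,274,214),tin=(442,266,482,306)).items():
    d=np.abs(a[y0:y1,x0:x1].astype(int)-g[y0:y1,x0:x1]).mean();print(nm,d.round(1))
E
```

```text
time_s: 20.35
position: [0.2564, 0.4784, 0.2794]
tool_rot: [0.002, 0.999, -0.037, -0.002]
contact_force: [1.2, -0.2, -0.8]
grip_width: 0.449
gripper_force: 0.0
rows: tray x + to -, cols: tray y + to - ; O sat>150, r sat 105-150, w sat<50, . floor
 0.09 w..rrr.rrrrrrrrrrrrrrrrrrrrrr
 0.08 r..........r..............rr.
 0.07 r....................rr.r..r.
 0.06 r............................
 0.05 r......rrrrrrrrrrrrrrrr......
 0.04 r......rrwwwwwwwwwwwwrr......
 0.03 O......rrwwwwOOrwwwwwrr......
 0.02 r......rrwwwwOOOwwwwwrr......
 0.01 r...r..rrwwwwOOOwwwwwrr......
 0.00 r.....rrrwwwwOOOwwwwwrr......
-0.01 r......rrwwwwOOOwwwwwrr......
-0.02 r......rrwwwwOOOwwwwwrr.r....
-0.03 r......rrwwwwOOOwwwwwrrr.....
-0.04 r......rrwwwwO.wwwwww.r......
-0.05 r......rrwwwwwwwwwwwwrrr.....
-0.06 r......rrrrrrrrrrrrrrrr...r.r
-0.07 r........r...................
-0.08 r...........................r
-0.09 rrrrrrrrrrrrrrrrrr.rr..r..rrr
white 3.0
amber 2.8
tin 2.6
```

The top view shows the panel flat and square in the middle of the tray with the grip upward, and the bystanders have not moved. Handing in.

```bash
python3 -c "
from station import workorder
print(workorder.finish_job())"
```

```text
the job is handed in; nothing more can be done
None
```

The filter panel lies flat in the tray with its grip up; the tab stopped short one way so I turned it the other way, the jars and tin are unmoved, and the job was handed in at about 20 s, but I viewed 11 pictures where 10 were allowed.

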